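# Pack the rigging kit, cover it and stack the fittings box on it

### The arm

A 6-joint arm with a two-finger parallel gripper is mounted at the origin on a cart in front of the work surface, level with it; the furniture and walls round the work are solid. World frame = base frame: x ahead of the robot, y to its left, z up, the work surface at z = 0. Lengths are in m, angles in degrees, forces in N, time in s.
With the tool pointing down it reaches from about 0.375 to 0.9 m from the base axis. Payload 3.1 kg.
Tool frame: the origin (TCP) lies at the very end of the fingers, on their centre line; the grasp point (between the pads) lies 19 mm behind it; z points along the fingers, y is the line along which they close (so a half turn about z gives the same grasp; the last joint's range is limited). The gripper opens to 87 mm and grips with 3 to 60 N. Pads are 19 mm wide; open, the fingers measure 117 mm over their backs; the gripper's body (75 mm by 190 mm) begins 51 mm behind the grasp point.
Start: joints at [-79.555, 30.224, 82.088, -0, 67.689, -10.227], TCP at [0.221, -0.585, 0.223] pointing down, gripper open.
Joint ranges: [-176.69, 176.69], [-43.24, 126.21], [12.49, 139.97], [-82, 262], [0, 151.66], [-163.58, 163.58]. Speed limits (degrees/s): [159.86, 159.86, 180, 180, 180, 180].

### API

Orientations are given as a 3x3 rotation matrix whose columns are the frame's x, y, z axes.
In Python, from rig import bot, imaging gives the robot as it stands.
- The arm moves only by the tool drive_tool, never from a script. Its argument "deltas" is text: rows parted by semicolons, each of 5 numbers parted by spaces: the finger opening in mm, from 0 to 87, then the shift along the world's x, y, z in mm, then the turn about the world's z in rad. In form: jaw dx dy dz twist; .... A call has 1 to 12 rows; each row is the pose to reach, as a shift and turn from the pose commanded when the call began; what a row does not reach only later rows make up. A row lasts 1/10 s, in which the tool goes at most 50 mm and 8.59 degrees, less where a joint would pass 70% of its speed; a pose out of reach is approached as far as the arm can. A call with a gripper value outside its range is refused whole. The fingers move at their own pace and stop on an object; the grip force is fixed at half the most. Time passes only in rows, so rows that repeat a pose let the fingers close. It gives the time, the measured TCP pose, the force, the opening and the grip force at its end, in the units of the state.
- bot.read_state(): the state, without advancing time (a new reading comes with each control period).
- imaging.capture(name): name is "scene" or "side" or "wrist"; returns the picture (420x560x3 uint8, red, green, blue); there is no depth.
- imaging.camera_model(name): a dict with "fx", "fy", "cx", "cy" (pixels), "T" (4x4, takes a point from camera to world coordinates). Camera axes: x right, y down, z forward; pixel columns grow to the right and rows downward; lengths in m; the calibration is good to about 2 mm. A picture is of the moment at which its call begins: read the wrist's pose just before it. camera_model takes no time and is no camera call; for the wrist camera it gives the pose at the moment of the call.
- bot.hand_in(): hands the job in; it is judged then, once.
The state is a dict: "time_s": time; "joint_positions": joint angles; "qvel": joint speeds; "tau": joint torques, N m; "position": TCP position; "tcp_rot": TCP orientation; "force": force on the tool from outside, world axes, zero at the start; "moment": the same for the moment, N m; "opening": opening from 0.0 (shut) to 1.0 (fully open); "grasp_force": force on a finger pad.
Only numpy, scipy, OpenCV 4.12 (cv2) and the standard library are available. Lean on these libraries where they do the work, as an engineer would, in place of code of your own. Each camera call takes 0.05 s, during which the arm holds its last target. There are 200 camera calls.

### The job

Pack the rigging kit: stand the two small thread spools in the two smaller bays of the grey tray, one in each, and the squat screw-lid pot in its larger end bay. Then put the deep clear cover over the tray, fully down on the flange, and stack the long lidded box on the cover with its four feet in the cover's corner recesses. The stout spool, the tall paint pot and the shorter lidded box belong elsewhere: leave them where they are.

Things in the scene. Friction and masses are not known exactly. Their poses are not given: they have to be found in the camera images.
- kit_tray: Grey open kit tray, loose, 0.8 kg, flange 70 (x) x 158 (y) mm. Origin: centre of its underside; z up. Flange top and bay floors at z = 8 mm; round the bays a ridge tapering inward to z = 16, outside 54 x 142 at its foot. Two 2 mm dividers as high leave 3 bays, 50 wide in x: large, 52 long, centre y = +44; small, 42 long, centres y = -5 and -49. Grip along the tray's x when setting down.
- cover_c (a point): Centre of the deep clear cover, open side down, 64 (x) x 152 (y) x 42 mm, 90 g; grip across x. Inside 59 x 147, 34 deep; play 2 to 3 mm over the tray's ridge. Seated on the flange, y along the tray's y (either way round), this point is 29 mm above the tray's origin. On top a grey-rimmed deck with a recess 17 x 17 x 4 deep in each corner, centred at x = +-20.5, y = +-64.5.
- box_long_c (a point): Centre of the long lidded box (lid fixed, wooden fittings seen in its sides), 64 (x) x 152 (y) x 36.5 mm, 140 g; grip across x. Four round tapered feet, 12 across, 4.5 high, at x = +-20.5, y = +-64.5, the pattern of the cover's recesses (play 2.5 mm, either way round). Stacked home, this point is 35.3 mm above the cover's centre.
- spool_dark_c (a point): Centre (half-way up) of a small wooden spool of dark thread standing upright, 25 mm across, 29 mm high, 18 g. Belongs in either small bay.
- spool_pale_c (a point): Centre (half-way up) of a small wooden spool of pale thread standing upright, 25 mm across, 29 mm high, 18 g. Belongs in the other small bay.
- squat_pot_c (a point): Centre of the squat screw-lid pot, upright, 36 mm across, 21 mm high, 40 g; the black lid is its upper 8 mm, the body below is 34 across. Belongs in the large bay. Grip it by its upper half, so that the fingertips stay above the tray's ridge.
- spool_stout_c (a point): Centre of the stout wooden spool, 38 mm across, 44 mm high: too tall for the cover, not part of the kit.
- tall_pot_c (a point): Centre of a tall paint pot, 32 mm across, 38 mm high: too tall for the cover; not part of the kit.
- box_short_c (a point): Centre of the shorter lidded box, 64 (x) x 108 (y) x 36.5 mm: its feet miss the cover's recesses, not part of the kit. Near the work: a bench vice 83 mm high on the table's front edge (y about 0.03), a ship's hull 75 mm high (beyond x = 0.58, left of y = 0.15), a drawer cabinet behind x = 0.72.
Mind the look-alikes: they are no part of the job. Leave any purple look-alike of the part that bears spool_pale_c alone.

How it is judged (in metres and radians):
On the way, in this order (a step that is already met when the one before it is completed fails the run):
1. both small spools stand in the two small bays and the squat pot in the large bay ((((x of spool_dark_c in the frame of kit_tray between -0.02 and 0.02 m and y of spool_dark_c in the frame of kit_tray between -0.066 and -0.032 m and z of spool_dark_c in the frame of kit_tray between 0.0185 and 0.0265 m and angle between spool_dark_c's own z axis and vertical below 0.15 rad) and (x of spool_pale_c in the frame of kit_tray between -0.02 and 0.02 m and y of spool_pale_c in the frame of kit_tray between -0.022 and 0.012 m and z of spool_pale_c in the frame of kit_tray between 0.0185 and 0.0265 m and angle between spool_pale_c's own z axis and vertical below 0.15 rad)) or ((x of spool_dark_c in the frame of kit_tray between -0.02 and 0.02 m and y of spool_dark_c in the frame of kit_tray between -0.022 and 0.012 m and z of spool_dark_c in the frame of kit_tray between 0.0185 and 0.0265 m and angle between spool_dark_c's own z axis and vertical below 0.15 rad) and (x of spool_pale_c in the frame of kit_tray between -0.02 and 0.02 m and y of spool_pale_c in the frame of kit_tray between -0.066 and -0.032 m and z of spool_pale_c in the frame of kit_tray between 0.0185 and 0.0265 m and angle between spool_pale_c's own z axis and vertical below 0.15 rad))) and x of squat_pot_c in the frame of kit_tray between -0.02 and 0.02 m and y of squat_pot_c in the frame of kit_tray between 0.03 and 0.058 m and z of squat_pot_c in the frame of kit_tray between 0.0145 and 0.0225 m and angle between squat_pot_c's own z axis and vertical below 0.15 rad), for 0.2 s.
2. the cover is fully down over the packed tray (all of step 1 and x of cover_c in the frame of kit_tray between -0.005 and 0.005 m and y of cover_c in the frame of kit_tray between -0.005 and 0.005 m and z of cover_c in the frame of kit_tray between 0.0265 and 0.0315 m and angle between the z axis of cover_c and the z axis of kit_tray, either way round below 0.04 rad), for 0.2 s.
At the end, for the whole second after the job is handed in: One upright small spool in each small bay and the squat pot in the large bay, on the floors; cover down on the flange (5 mm sideways, 2.5 mm in height) and level; long box level on it, feet in the recesses (5 mm sideways, 2.3 mm in height), and all stays so (all of step 2 and x of box_long_c in the frame of cover_c between -0.005 and 0.005 m and y of box_long_c in the frame of cover_c between -0.005 and 0.005 m and z of box_long_c in the frame of cover_c between 0.033 and 0.0375 m and angle between the z axis of box_long_c and the z axis of cover_c, either way round below 0.04 rad and angle between kit_tray's own z axis and vertical below 0.05 rad); the robot touches nothing.
It fails at once if a thing that is not part of the kit is moved more than 40 mm (distance of any of spool_stout_c, tall_pot_c, box_short_c from where it was at the start of the episode above 0.04 m).
It also fails if it takes over 120 s, if anything falls off the work surface, if the arm or the gripper's body presses on something with over 40 N, if the wrist force passes 120 N, or if a joint passes its speed limit or range.

## Working session

There is one attempt and no reset: what is moved stays moved. The work goes in short steps, Python scripts to look and compute and a tool call to move; the robot and the scene stay as the last step left them, time stands still between calls to the robot, and variables do not carry over. Pictures are saved under pics/ and viewed, at most 14 in all, crops included, and the job is handed in when it is done.

Besides the shell and the picture viewer there is one more tool, called after "Emit:" as name(argument=value, ...) on one line, values as JSON. drive_tool: Moves the arm, as the interface text tells. Its arguments: {"type":"object","properties":{"deltas":{"type":"string"}},"required":["deltas"]}

```bash
mkdir -p pics
python3 - <<'E'
from rig import bot, imaging
import cv2,numpy as np
s=bot.read_state();print(s['position'],s['tcp_rot'],s['opening'],s['time_s'])
for n in ['scene','side']:
    p=imaging.capture(n);m=imaging.camera_model(n);print(n,m)
    cv2.imwrite(f'pics/{n}0.png',cv2.resize(p[:,:,::-1],(784,588),interpolation=cv2.INTER_CUBIC))
    np.save(f'pics/{n}0.npy',p)
E
```

```text
[ 0.22053742 -0.58401579  0.22156199] [[ 9.35607272e-01  3.53042284e-01 -4.21182608e-04]
 [ 3.53042362e-01 -9.35604963e-01  2.10787953e-03]
 [ 3.50110064e-04 -2.12084272e-03 -9.99997690e-01]] 0.998199985761603 0.0
scene {'fx': 532.8293339095775, 'fy': 532.8293339095775, 'cx': 281.14911075888983, 'cy': 208.16468535317478, 'T': array([[-0.66000544, -0.58018505,  0.47726107, -0.04051669],
       [-0.75107677,  0.49552405, -0.43627927,  0.64206628],
       [ 0.01662837, -0.64640639, -0.76281208,  1.02431615],
       [ 0.        ,  0.        ,  0.        ,  1.        ]])}
side {'fx': 478.1536802961931, 'fy': 478.1536802961931, 'cx': 276.49156429597895, 'cy': 217.48389469929592, 'T': array([[-0.85347106, -0.29554749,  0.4292305 ,  0.17846761],
       [-0.52111556,  0.47598078, -0.7084355 ,  0.74638931],
       [ 0.00507086, -0.8283079 , -0.56025022,  0.55260698],
       [ 0.        ,  0.        ,  0.        ,  1.        ]])}
```

View pics/scene0.png

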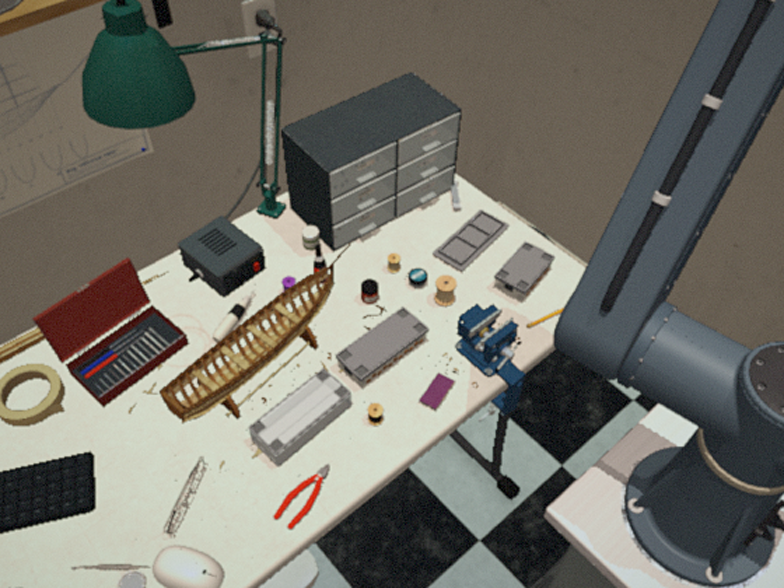

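View pics/side0.png

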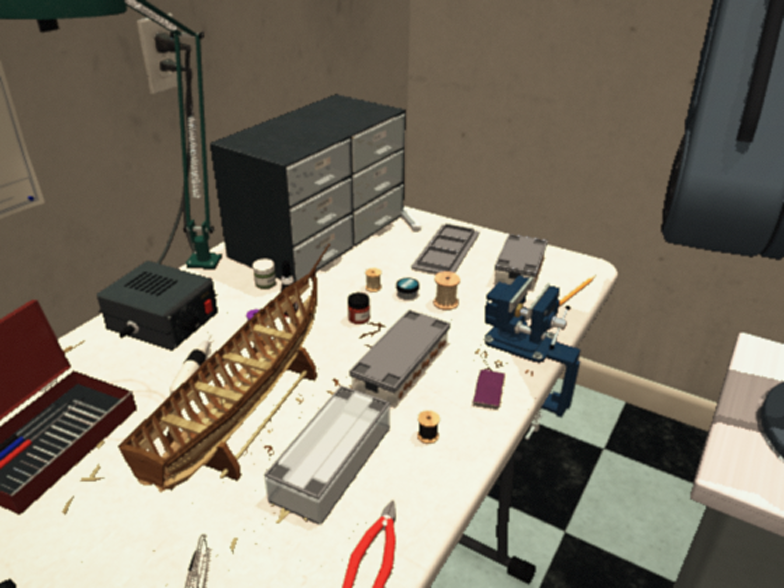

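Scene view, 784-px scale:
- Tray: (471,239).
- Pale spool: (394,262). The purple look-alike is at (289,284).
- Squat pot candidates: the low, wide one at (418,276), the tall red/black one at (370,290) and the white jar at (311,237). (418,276) fits.
- Long box: (383,345). The short box is at (525,268).
- Cover: (300,415).
- Dark spool: (376,412).
- Stout spool: (445,290).

I'll confirm these in enlarged crops.

Run:
```python
import cv2,numpy as np
p=np.load('pics/scene0.npy')[:,:,::-1]
for n,(x,y,w,h) in {'cA':(240,145,160,80),'cB':(172,215,150,120)}.items():
    cv2.imwrite(f'pics/{n}.png',cv2.resize(p[y:y+h,x:x+w],None,fx=5,fy=5,interpolation=cv2.INTER_CUBIC))
```

```text
(no output)
```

View pics/cA.png

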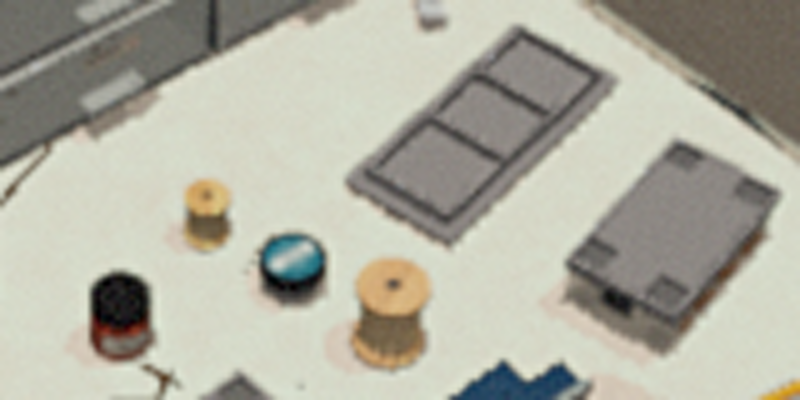

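View pics/cB.png

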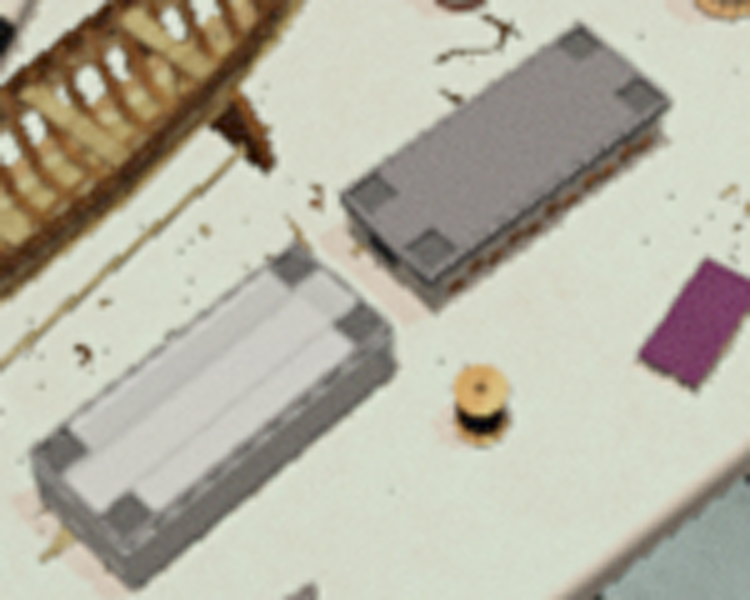

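cA confirms:
- Squat pot at (293,265), low with a dark lid and a teal top.
- Pale spool at (207,212), natural-coloured thread.
- Tray, with the large bay at its lower-left end.

cB confirms the cover (clear) at (215,400), the long box at (505,150) and the dark spool at (480,400).

```bash
cat > h.py <<'E'
import numpy as np
from rig import bot, imaging
def bp(m,uv,z):
    uv=np.atleast_2d(uv).astype(float); T=m['T']
    d=np.c_[(uv[:,0]-m['cx'])/m['fx'],(uv[:,1]-m['cy'])/m['fy'],np.ones(len(uv))]@T[:3,:3].T
    return T[:3,3]+d*((z-T[2,3])/d[:,2])[:,None]
def raw(uv,s,o): return (np.array(uv,float)+.5)/s-.5+np.array(o)
def rect(P): # corners in order; centre, side lengths, yaw of long side
    P=P[:,:2];c=P.mean(0);a=(P[1]-P[0]+P[2]-P[3])/2;b=(P[2]-P[1]+P[3]-P[0])/2
    l=a if np.hypot(*a)>np.hypot(*b) else b
    return c.round(4),np.hypot(*a).round(4),np.hypot(*b).round(4),np.degrees(np.arctan2(l[1],l[0])).round(2)
E
python3 - <<'E'
from h import *
m=imaging.camera_model('scene')
A=lambda uv,z:bp(m,raw(uv,5,(240,145)),z); B=lambda uv,z:bp(m,raw(uv,5,(172,215)),z)
print('tray',rect(A([(348,183),(449,243),(615,78),(518,27)],.008)))
print('short',rect(A([(570,266),(676,322),(778,191),(680,140)],.041)))
print('pale',A((207,193),.029),'squat',A((293,257),.021),'stout',A((393,285),.044),'tallpot',A((120,295),.038))
print('long',rect(B([(342,198),(436,280),(670,102),(578,22)],.041)))
print('longrec',rect(B([(371,192),(430,247),(641,95),(580,41)],.041)))
print('coverrec',rect(B([(60,448),(127,511),(362,322),(294,266)],.042)))
print('dark',B((480,388),.029))
E
```

```text
tray (array([ 0.598 , -0.1379]), np.float64(0.0643), np.float64(0.1553), np.float64(-80.31))
short (array([ 0.4665, -0.1375]), np.float64(0.0588), np.float64(0.108), np.float64(-77.09))
pale [[0.64514149 0.01801772 0.029     ]] squat [[0.58948842 0.00905344 0.021     ]] stout [[ 0.52985347 -0.00126758  0.044     ]] tallpot [[0.61540636 0.10091345 0.038     ]]
long (array([0.5052, 0.1643]), np.float64(0.0625), np.float64(0.1472), np.float64(-87.64))
longrec (array([0.5081, 0.1626]), np.float64(0.0414), np.float64(0.1293), np.float64(-88.8))
coverrec (array([0.492 , 0.3418]), np.float64(0.0425), np.float64(0.1304), np.float64(-86.27))
dark [[0.42256984 0.25204389 0.029     ]]
```

Run:
```python
from h import *
np.set_printoptions(precision=4,suppress=True)
m=imaging.camera_model('wrist');s=bot.read_state()
T=np.eye(4);T[:3,:3]=s['tcp_rot'];T[:3,3]=s['position']
print(m['fx'],m['cx'],m['cy']);print(np.linalg.inv(T)@m['T'])
```

```text
343.81479244273146 280.7958185335074 207.5368299663764
[[ 0.0003 -0.9639 -0.2664  0.0731]
 [ 1.      0.0004 -0.0002 -0.0005]
 [ 0.0003 -0.2664  0.9639 -0.1621]
 [ 0.      0.      0.      1.    ]]
```

Emit:
drive_tool(deltas="87 20 40 20 -0.1; 87 50 80 40 -0.2; 87 80 120 60 -0.3; 87 115 155 80 -0.37; 87 150 190 80 -0.37; 87 185 225 80 -0.37; 87 215 265 80 -0.37; 87 250 310 80 -0.37; 87 285 355 80 -0.37; 87 320 400 80 -0.37; 87 340 430 80 -0.37; 87 340 460 80 -0.37")

```text
time_s: 1.3
position: [0.563, -0.1231, 0.302]
tcp_rot: [[1.0, -0.009, 0.001], [-0.009, -1.0, -0.0], [0.001, 0.0, -1.0]]
force: [0.6, 0.6, -0.0]
opening: 1.0
grasp_force: 0.0
```

Run:
```python
from h import *
import cv2
m=imaging.camera_model('wrist');p=imaging.capture('wrist');np.savez('pics/w1.npz',p=p,**m)
cv2.imwrite('pics/w1.png',cv2.resize(p[:,:,::-1],(784,588),interpolation=cv2.INTER_CUBIC))
```

```text
(no output)
```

View pics/w1.png

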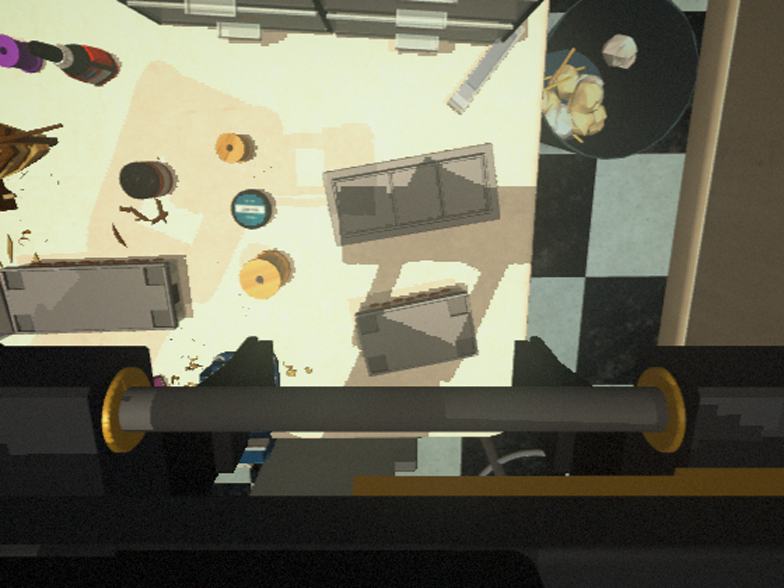

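```bash
cat >> h.py <<'E'
import cv2
from scipy.optimize import minimize
def proj(m,P):
    P=np.atleast_2d(P);T=np.linalg.inv(m['T']);q=P@T[:3,:3].T+T[:3,3]
    return np.c_[q[:,0]/q[:,2]*m['fx']+m['cx'],q[:,1]/q[:,2]*m['fy']+m['cy']]
def fit_lines(m,img,segs,x0):
    """segs: list of (p,q) in object frame (world z); maximise blurred gradient across each line; x0=(x,y,yaw of object's x, rad)"""
    g=cv2.GaussianBlur(img.astype(np.float32).mean(2),(0,0),1)
    gm=cv2.GaussianBlur(np.hypot(cv2.Sobel(g,5,1,0),cv2.Sobel(g,5,0,1)),(0,0),.7)
    t=np.linspace(.05,.95,60)[:,None]
    L=np.vstack([np.array(p)+(np.array(q)-np.array(p))*t for p,q in segs])
    def f(v):
        c,s=np.cos(v[2]),np.sin(v[2])
        W=np.c_[v[0]+c*L[:,0]-s*L[:,1],v[1]+s*L[:,0]+c*L[:,1],L[:,2]]
        uv=proj(m,W).astype(np.float32)
        return -np.sqrt(cv2.remap(gm,uv[:,0].copy(),uv[:,1].copy(),cv2.INTER_LINEAR)).mean()
    best=min((minimize(f,np.array(x0)+[dx,dy,dr],method='Nelder-Mead',options=dict(initial_simplex=np.array(x0)+[dx,dy,dr]+np.vstack([[0,0,0],np.diag([.003,.003,.02])]),xatol=1e-5,fatol=1e-4)) for dx in(-.002,0,.002) for dy in(-.002,0,.002) for dr in(-.02,0,.02)),key=lambda r:r.fun)
    return best.x,-best.fun,-f(x0)
def box(w,l,z): 
    c=[(-w/2,-l/2,z),(w/2,-l/2,z),(w/2,l/2,z),(-w/2,l/2,z)];return [(c[i],c[(i+1)%4]) for i in range(4)]
def load(n):
    d=np.load(n);m={k:(d[k] if k=='T' else float(d[k])) for k in('fx','fy','cx','cy','T')};return m,d['p']
E
python3 - <<'E'
from h import *
m,p=load('pics/w1.npz')
r=lambda uv:raw(uv,1.4,(0,0))
B=lambda uv,z:bp(m,r(uv),z)
print('tray',rect(B([(323,174),(493,144),(500,216),(339,246)],.008)))
x,a,b=fit_lines(m,p,box(.070,.158,.008),(.598,-.138,np.radians(9.7)));print(x[:2],np.degrees(x[2]),a,b)
print('pale',B((231,148),.029),'squat',B((251,208.5),.021),'stout',B((262,278),.044),'tall',B((145,180),.038))
print('long',rect(B([(2,272),(163,258),(177,327),(20,333)],.0365)))
ms=imaging.camera_model('scene');A=lambda uv,z:bp(ms,raw(uv,5,(240,145)),z); C=lambda uv,z:bp(ms,raw(uv,5,(172,215)),z)
print('scene: tray',rect(A([(348,183),(449,243),(615,78),(518,27)],.008)),'long',rect(C([(342,198),(436,280),(670,102),(578,22)],.0365)))
x,a,b=fit_lines(ms,np.load('pics/scene0.npy'),box(.070,.158,.008),(.598,-.138,np.radians(9.7)));print(x[:2],np.degrees(x[2]),a,b)
V=lambda uv,z:bp(ms,raw(uv,1.4,(0,0)),z)
print('vice',V([(460,310),(495,305),(515,330),(485,345)],.08))
E
```

```text
tray (array([ 0.6018, -0.1414]), np.float64(0.1564), np.float64(0.067), np.float64(-80.33))
[ 0.60241952 -0.13991597] 9.104395394009352 11.192773818969727 6.5581555
pale [[0.64551221 0.01756702 0.029     ]] squat [[0.59266155 0.0070795  0.021     ]] stout [[ 0.53296385 -0.00420214  0.044     ]] tall [[0.61943841 0.09153491 0.038     ]]
long (array([0.5133, 0.1583]), np.float64(0.1491), np.float64(0.0628), np.float64(-86.82))
scene: tray (array([ 0.598 , -0.1379]), np.float64(0.0643), np.float64(0.1553), np.float64(-80.31)) long (array([0.5077, 0.1621]), np.float64(0.0628), np.float64(0.1479), np.float64(-87.64))
[ 0.5972228  -0.13649387] 9.077990736660949 13.994024276733398 13.801392
vice [[ 0.45081615  0.0458693   0.08      ]
 [ 0.42095346 -0.00523849  0.08      ]
 [ 0.36440541  0.00787115  0.08      ]
 [ 0.37495554  0.06561465  0.08      ]]
```

Emit:
drive_tool(deltas="75 10 45 -40 0; 75 20 85 -80 0; 75 31 131 -120 0; 75 31 131 -160 0; 75 31 131 -200 0")

```text
time_s: 1.85
position: [0.5923, 0.0082, 0.1051]
tcp_rot: [[1.0, -0.006, 0.002], [-0.006, -1.0, 0.0], [0.002, -0.0, -1.0]]
force: [1.1, 0.2, 0.4]
opening: 0.864
grasp_force: 0.0
```

Emit:
drive_tool(deltas="60 0 -1 -40 0; 60 0 -1 -70 0; 60 0 -1 -85 0; 60 0 -1 -93 0; 60 0 -1 -93 0; 30 0 -1 -93 0; 30 0 -1 -93 0; 30 0 -1 -93 0; 30 0 -1 -93 0; 30 0 -1 -93 0")

```text
time_s: 2.85
position: [0.5921, 0.005, 0.0139]
tcp_rot: [[1.0, -0.009, 0.001], [-0.009, -1.0, -0.0], [0.001, 0.0, -1.0]]
force: [-0.7, 1.3, 4.7]
opening: 0.386
grasp_force: 30.0
```

Emit:
drive_tool(deltas="30 0 0 30 0; 30 0 0 60 0; 30 2 -50 60 0; 30 3 -101 60 0; 30 3 -101 60 0; 30 3 -101 30 0; 30 3 -101 15 0; 30 3 -101 9 0; 30 3 -101 9 0")

```text
time_s: 3.75
position: [0.5935, -0.0952, 0.022]
tcp_rot: [[1.0, -0.008, -0.003], [-0.008, -1.0, 0.001], [-0.003, -0.001, -1.0]]
force: [0.1, 0.1, -0.3]
opening: 0.386
grasp_force: 30.0
```

Run:
```python
from h import *
s=bot.read_state();print(s['position'],s['force'],s['opening'],s['grasp_force'])
p=imaging.capture('scene');cv2.imwrite('pics/s2.png',cv2.resize(p[130:250,220:400,::-1],None,fx=4,fy=4,interpolation=cv2.INTER_CUBIC))
```

```text
[ 0.59352663 -0.09516992  0.0219738 ] [ 0.07023734  0.05307866 -0.29418344] 0.3860137705603989 29.975943517390533
```

View pics/s2.png

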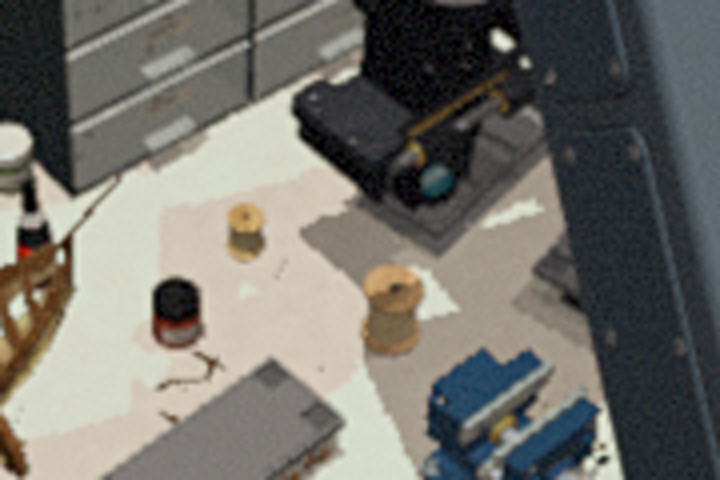

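The pot (teal top, crop 437,180) hangs over the large bay. I'll release it and rise to look.

Emit:
drive_tool(deltas="60 0 0 -1 0; 60 0 0 -1 0; 60 0 0 -1 0; 60 0 0 20 0; 60 0 0 60 0; 60 -20 -20 100 0; 60 -30 -45 130 0; 60 -30 -45 130 0; 60 -30 -45 130 0")

```text
time_s: 4.7
position: [0.5648, -0.1415, 0.1527]
tcp_rot: [[1.0, -0.011, 0.002], [-0.011, -1.0, -0.0], [0.002, 0.0, -1.0]]
force: [-0.4, 0.1, -0.5]
opening: 0.689
grasp_force: 0.0
```

Run:
```python
from h import *
m=imaging.camera_model('wrist');p=imaging.capture('wrist');np.savez('pics/w2.npz',p=p,**m)
print(bot.read_state()['position'])
cv2.imwrite('pics/w2.png',cv2.resize(p[:,:,::-1],(784,588),interpolation=cv2.INTER_CUBIC))
```

```text
[ 0.5641194  -0.14056694  0.15149119]
```

View pics/w2.png

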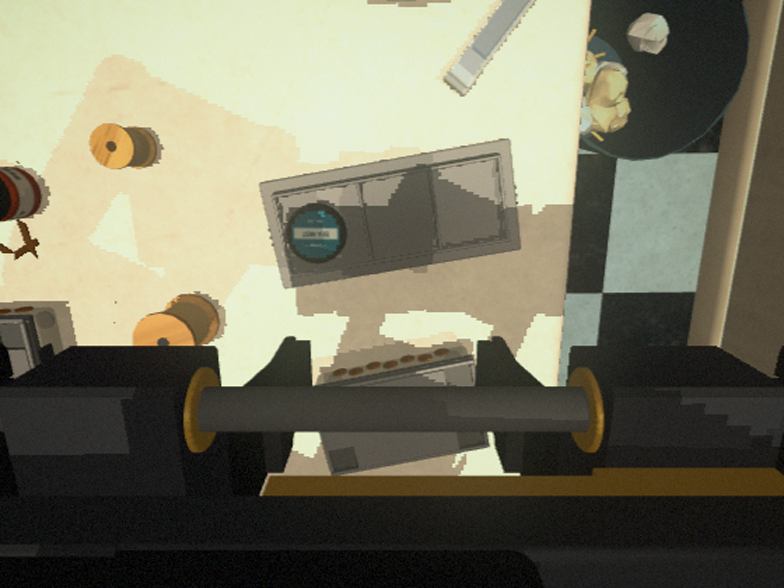

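The pot is in the large bay, its top at (317,231), off-centre toward -x. The tray flange corners are at (261,182), (509,139), (520,248) and (286,287).

Run:
```python
from h import *
m,p=load('pics/w2.npz')
B=lambda uv,z:bp(m,raw(uv,1.4,(0,0)),z)
print('pot',B((317,231.5),.029),'pale',B((111.5,146),.029),'stout',B((163,343),.044))
print('tray',rect(B([(261,182),(509,139),(520,248),(286,287)],.008)))
print('bays',B([(272,189),(502,152),(510,240),(292,277)],.008))
for s in (box(.070,.158,.008),):
    x,a,b=fit_lines(m,p,s,(.602,-.14,np.radians(9.4)));print(x[:2],np.degrees(x[2]),a,b)
    c,sn=np.cos(x[2]),np.sin(x[2])
    print('pot in tray',(B((317,231.5),.029)[0,:2]-x[:2])@np.array([[c,-sn],[sn,c]]))
```

```text
pot [[ 0.5959373  -0.09571651  0.029     ]] pale [[0.64591432 0.01865163 0.029     ]] stout [[ 0.53180665 -0.00196375  0.044     ]]
tray (array([ 0.6024, -0.141 ]), np.float64(0.1548), np.float64(0.0684), np.float64(-81.0))
bays [[ 0.61981061 -0.06561759  0.008     ]
 [ 0.64056823 -0.20824807  0.008     ]
 [ 0.58614096 -0.216082    0.008     ]
 [ 0.56312859 -0.07437971  0.008     ]]
[ 0.60234108 -0.14023858] 9.156702940481988 12.100577354431152 11.916039
pot in tray [0.00076284 0.04497379]
```

Emit:
drive_tool(deltas="60 0 10 0 0.15; 60 0 30 0 0.3; 60 0 50 0 0.44; 60 0 70 0 0.58; 60 0 90 0 0.72; 60 0 110 0 0.86; 60 0 130 0 1.0; 60 0 150 0 1.14; 60 0 158 0 1.28; 60 0 158 0 1.42; 60 0 158 0 1.56; 60 0 158 0 1.7")

```text
time_s: 5.95
position: [0.5633, 0.0186, 0.1498]
tcp_rot: [[-0.127, 0.992, -0.004], [0.992, 0.127, 0.001], [0.002, -0.004, -1.0]]
force: [1.3, 0.1, -0.3]
opening: 0.691
grasp_force: 0.0
```

Emit:
drive_tool(deltas="60 0 0 0 0.14; 60 0 0 0 0.28; 60 0 0 0 0.42; 60 0 0 0 0.56; 60 0 0 0 0.7; 60 0 0 0 0.84; 60 0 0 0 0.98; 60 0 0 0 1.12; 60 0 0 0 1.26; 60 0 0 0 1.4; 60 0 0 0 1.45; 60 0 0 0 1.45")

```text
time_s: 7.15
position: [0.5634, 0.0182, 0.15]
tcp_rot: [[-1.0, -0.0, -0.004], [-0.0, 1.0, 0.001], [0.004, 0.001, -1.0]]
force: [0.3, -0.1, -0.9]
opening: 0.691
grasp_force: 0.0
```

Emit:
drive_tool(deltas="60 40 0 -20 0; 60 81 0 -60 0; 60 81 0 -100 0; 60 81 0 -125 0; 60 81 0 -137 0; 60 81 0 -137 0; 20 81 0 -137 0; 20 81 0 -137 0; 20 81 0 -137 0; 20 81 0 -137 0; 20 81 0 -137 0")

```text
time_s: 8.25
position: [0.646, 0.0168, 0.0159]
tcp_rot: [[-1.0, 0.001, 0.001], [0.001, 1.0, -0.0], [-0.001, -0.0, -1.0]]
force: [0.3, -0.6, 0.4]
opening: 0.324
grasp_force: 0.0
```

Emit:
drive_tool(deltas="15 0 0 -2 0; 15 0 0 -2 0; 15 0 0 -2 0; 15 0 0 -2 0")

```text
time_s: 8.65
position: [0.6462, 0.0169, 0.0152]
tcp_rot: [[-1.0, 0.001, 0.002], [0.001, 1.0, -0.0], [-0.002, -0.0, -1.0]]
force: [-2.0, 0.3, 9.4]
opening: 0.272
grasp_force: 30.0
```

Emit:
drive_tool(deltas="15 0 0 30 0; 15 -20 0 60 0; 15 -60 -20 70 -0.14; 15 -60 -50 70 -0.28; 15 -60 -80 70 -0.42; 15 -60 -110 70 -0.56; 15 -60 -140 70 -0.7; 15 -55 -170 70 -0.84; 15 -45 -190 70 -0.98; 15 -37 -205 70 -1.12; 15 -37 -205 70 -1.26; 15 -37 -205 70 -1.41")

```text
time_s: 9.85
position: [0.6086, -0.189, 0.0829]
tcp_rot: [[-0.152, 0.988, 0.0], [0.988, 0.152, -0.0], [-0.0, 0.0, -1.0]]
force: [-0.2, -0.9, -0.9]
opening: 0.271
grasp_force: 30.0
```

Emit:
drive_tool(deltas="15 0 0 -30 0; 15 0 0 -48 0; 15 0 0 -57 0; 15 0 0 -60 0; 15 0 0 -60 0; 40 0 0 -60 0; 40 0 0 -60 0; 40 0 0 -60 0; 40 0 0 -60 0")

```text
time_s: 10.75
position: [0.6088, -0.1881, 0.0232]
tcp_rot: [[-0.159, 0.987, 0.0], [0.987, 0.159, -0.0], [-0.0, 0.0, -1.0]]
force: [-0.2, 0.3, 0.0]
opening: 0.449
grasp_force: 0.0
```

Emit:
drive_tool(deltas="15 0 0 0 0; 15 0 0 0 0; 15 0 0 0 0; 15 0 0 0 0; 15 0 0 0 0; 15 0 0 0 0")

```text
time_s: 11.35
position: [0.6086, -0.188, 0.023]
tcp_rot: [[-0.159, 0.987, 0.0], [0.987, 0.159, 0.0], [0.0, 0.0, -1.0]]
force: [0.2, -0.2, 0.8]
opening: 0.271
grasp_force: 30.0
```

Emit:
drive_tool(deltas="45 0 0 0 0; 45 0 0 0 0; 45 0 0 0 0; 45 0 0 30 0; 45 0 10 80 0; 45 -5 50 120 0; 45 -15 90 160 0; 45 -20 120 190 0; 45 -20 130 200 0; 45 -20 130 200 0; 45 -20 130 200 0; 45 -20 130 200 0")

```text
time_s: 12.55
position: [0.5879, -0.059, 0.2214]
tcp_rot: [[-0.158, 0.987, -0.003], [0.987, 0.158, 0.0], [0.001, -0.003, -1.0]]
force: [0.7, -0.6, -0.3]
opening: 0.517
grasp_force: 0.0
```

Run:
```python
from h import *
m=imaging.camera_model('wrist');p=imaging.capture('wrist');np.savez('pics/w3.npz',p=p,**m)
print(bot.read_state()['position'])
cv2.imwrite('pics/w3.png',cv2.resize(p[:300,80:480,::-1],None,fx=2,fy=2,interpolation=cv2.INTER_CUBIC))
```

```text
[ 0.58790022 -0.05911546  0.22123539]
```

View pics/w3.png

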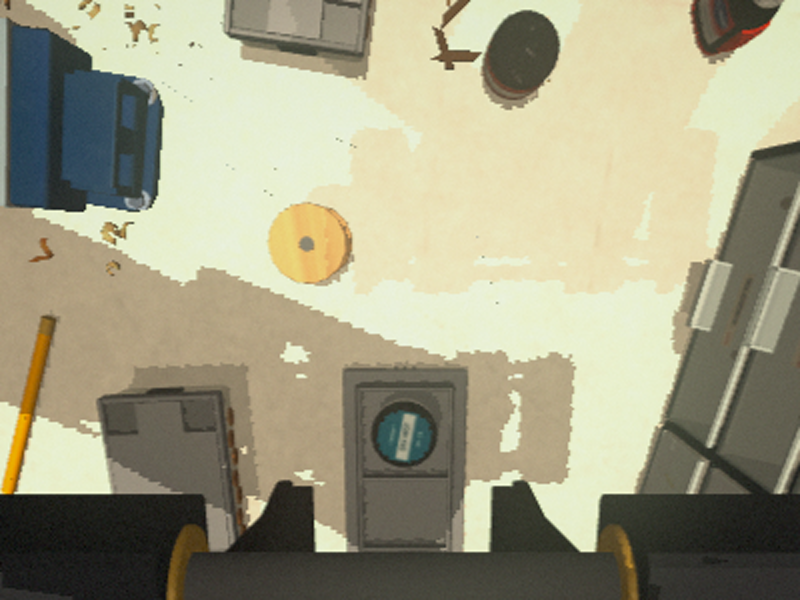

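The squat pot sits in the large bay (404,434). The stout spool (309,243) is untouched. The pale spool is hidden behind the gripper. Next I'll look at the dark spool, cover and long box.

Emit:
drive_tool(deltas="50 -20 30 20 0; 50 -40 60 40 0; 50 -60 90 60 0; 50 -80 110 70 -0.05; 50 -100 130 80 -0.1; 50 -118 150 80 -0.12; 50 -118 160 80 -0.14; 50 -118 160 80 -0.14; 50 -118 160 80 -0.14; 50 -118 160 80 -0.14")

```text
time_s: 13.6
position: [0.4711, 0.1009, 0.3024]
tcp_rot: [[-0.019, 1.0, -0.001], [1.0, 0.019, -0.0], [-0.0, -0.001, -1.0]]
force: [0.2, -0.5, -0.4]
opening: 0.576
grasp_force: 0.0
```

Run:
```python
from h import *
m=imaging.camera_model('wrist');p=imaging.capture('wrist');np.savez('pics/w4.npz',p=p,**m)
print(bot.read_state()['position'])
cv2.imwrite('pics/w4.png',cv2.resize(p[:260,80:480,::-1],None,fx=2,fy=2,interpolation=cv2.INTER_CUBIC))
```

```text
[0.47104808 0.10100606 0.30245694]
```

View pics/w4.png

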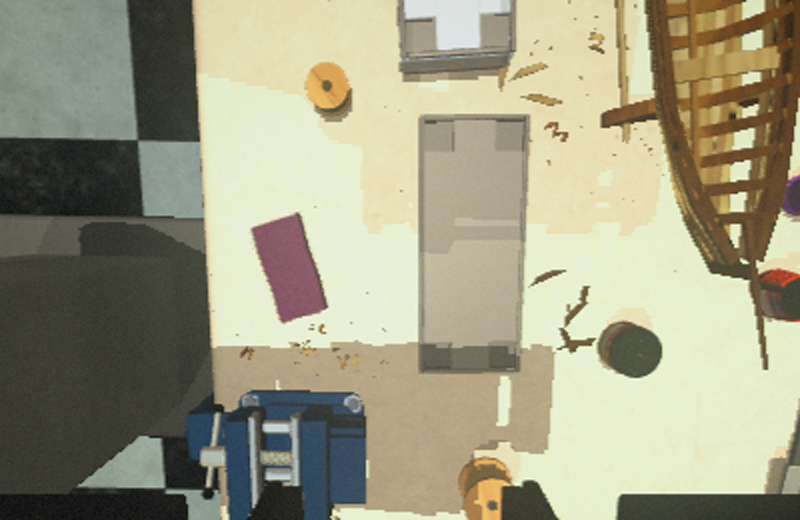

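Dark spool top is at (327,86). The long box top corners are (420,115), (529,115), (519,372) and (420,372). The near end of the cover is at (400–515, 52).

Run:
```python
from h import *
m,p=load('pics/w4.npz')
B=lambda uv,z:bp(m,raw(uv,2,(80,0)),z)
print('dark',B((327,85.5),.029))
print('long',rect(B([(420,115),(529,115),(519,372),(420,372)],.0365)))
x,a,b=fit_lines(m,p,box(.064,.152,.0365),(.508,.161,np.radians(2.5)));print(x[:2],np.degrees(x[2]),a,b)
print('cover near corners',B([(404,52),(514,50)],.042))
```

```text
dark [[0.42439274 0.25175086 0.029     ]]
long (array([0.512, 0.161]), np.float64(0.0628), np.float64(0.151), np.float64(-88.49))
[0.5116762  0.16089565] 1.4669301943365756 12.815279960632324 9.402555
cover near corners [[0.4687356  0.26732942 0.042     ]
 [0.5298247  0.26949863 0.042     ]]
```

Emit:
drive_tool(deltas="42 -15 40 -40 0; 42 -30 80 -80 0; 42 -47 120 -120 0; 42 -47 150 -160 0; 42 -47 150 -205 0; 42 -47 150 -245 0; 42 -47 150 -270 0; 42 -47 150 -284 0; 42 -47 150 -288 0; 42 -47 150 -288 0")

```text
time_s: 14.65
position: [0.424, 0.2516, 0.0144]
tcp_rot: [[-0.019, 1.0, -0.001], [1.0, 0.019, -0.0], [-0.0, -0.001, -1.0]]
force: [0.0, 0.4, 0.0]
opening: 0.478
grasp_force: 0.0
```

Emit:
drive_tool(deltas="15 0 0 0 0; 15 0 0 0 0; 15 0 0 0 0; 15 0 0 0 0; 15 0 0 0 0; 15 0 0 0 0")

```text
time_s: 15.25
position: [0.4243, 0.2521, 0.016]
tcp_rot: [[-0.02, 1.0, 0.002], [1.0, 0.02, 0.001], [0.001, 0.002, -1.0]]
force: [0.0, -0.3, 6.4]
opening: 0.27
grasp_force: 30.0
```

Emit:
drive_tool(deltas="15 0 0 45 0; 15 0 -10 90 0; 15 20 -50 90 0.03; 15 40 -90 90 0.06; 15 60 -130 90 0.1; 15 80 -170 90 0.14; 15 98 -213 90 0.14; 15 116 -257 90 0.14; 15 135 -300 90 0.14; 15 155 -345 90 0.14; 15 170 -380 90 0.14; 15 177 -397 90 0.14")

```text
time_s: 16.45
position: [0.6021, -0.1488, 0.1052]
tcp_rot: [[-0.156, 0.988, 0.002], [0.988, 0.156, -0.001], [-0.002, 0.002, -1.0]]
force: [-1.0, 0.3, -0.5]
opening: 0.272
grasp_force: 30.0
```

Emit:
drive_tool(deltas="15 0 0 -20 0; 15 0 0 -50 0; 15 0 0 -50 0; 15 0 0 -50 0")

```text
time_s: 16.85
position: [0.5996, -0.1438, 0.0546]
tcp_rot: [[-0.16, 0.987, -0.002], [0.987, 0.16, 0.001], [0.002, -0.002, -1.0]]
force: [0.1, 0.3, 1.0]
opening: 0.274
grasp_force: 30.0
```

Emit:
drive_tool(deltas="15 2 -1 -15 0; 15 2 -1 -25 0; 15 2 -1 -30 0; 15 2 -1 -30 0; 15 2 -1 -30 0")

```text
time_s: 17.35
position: [0.6026, -0.1461, 0.025]
tcp_rot: [[-0.159, 0.987, -0.0], [0.987, 0.159, 0.0], [0.0, 0.0, -1.0]]
force: [0.1, -0.2, -0.7]
opening: 0.27
grasp_force: 30.0
```

Emit:
drive_tool(deltas="42 0 0 0 0; 42 0 0 0 0; 42 0 0 0 0; 42 0 0 0 0; 42 0 0 40 0; 42 0 -20 80 0; 42 5 -50 110 0; 42 10 -85 135 0; 42 12 -120 160 0; 42 12 -140 165 0; 42 12 -140 165 0; 42 12 -140 165 0")

```text
time_s: 18.55
position: [0.6133, -0.2848, 0.1882]
tcp_rot: [[-0.159, 0.987, -0.003], [0.987, 0.159, 0.003], [0.004, -0.002, -1.0]]
force: [-0.1, 0.9, -0.2]
opening: 0.484
grasp_force: 0.0
```

Run:
```python
from h import *
m=imaging.camera_model('wrist');p=imaging.capture('wrist');np.savez('pics/w5.npz',p=p,**m)
print(bot.read_state()['position'])
cv2.imwrite('pics/w5.png',cv2.resize(p[:260,140:420,::-1],None,fx=2.8,fy=2.8,interpolation=cv2.INTER_CUBIC)[:600])
```

```text
[ 0.61317419 -0.28397741  0.18786707]
```

View pics/w5.png

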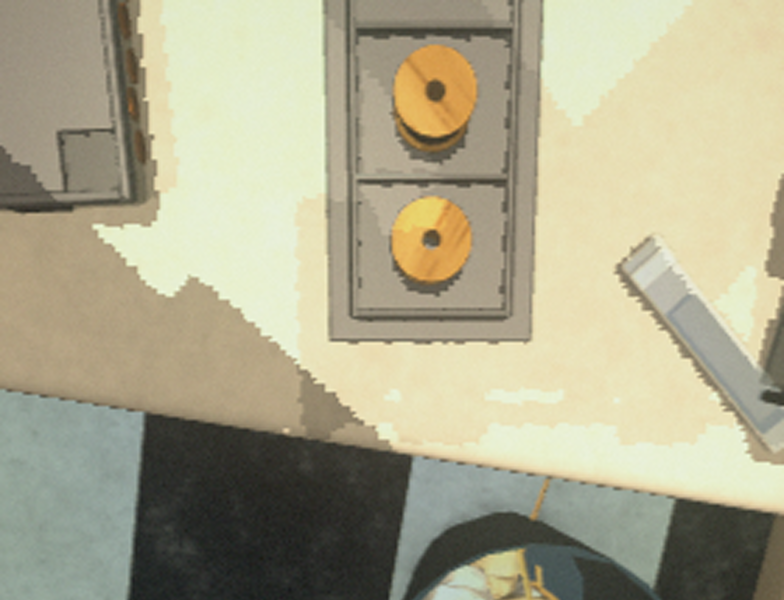

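Both spools stand in the small bays: dark at (435,90), pale at (431,239). The near flange corners of the tray are at (330,340) and (530,340).

Run:
```python
from h import *
m,p=load('pics/w5.npz')
B=lambda uv,z:bp(m,raw(uv,2.8,(140,0)),z)
q=B([(435,90),(431,239)],.037);print('dark,pale',q)
c=B([(330,340),(530,340),(541,5),(326,5)],.008);print(c,np.degrees(np.arctan2(*(c[3]-c[0])[[1,0]])),np.degrees(np.arctan2(*(c[2]-c[1])[[1,0]])))
S=[((-.035,-.079,.008),(.035,-.079,.008)),((-.035,-.079,.008),(-.035,.03,.008)),((.035,-.079,.008),(.035,.03,.008))]
x,a,b=fit_lines(m,p,S,(.602,-.14,np.radians(9.1)));print(x[:2],np.degrees(x[2]),a,b)
R=np.array([[np.cos(x[2]),-np.sin(x[2])],[np.sin(x[2]),np.cos(x[2])]])
print('in tray (image)',(q[:,:2]-x[:2])@R)
print('in tray (tcp)',(np.array([[.6026,-.1461],[.6086,-.188]])-x[:2])@R)
```

```text
dark,pale [[ 0.60270127 -0.14621388  0.037     ]
 [ 0.60856124 -0.18751944  0.037     ]]
[[ 0.58027612 -0.22318937  0.008     ]
 [ 0.64842772 -0.21221981  0.008     ]
 [ 0.63176115 -0.11057974  0.008     ]
 [ 0.56446321 -0.12136292  0.008     ]] 98.82710940203947 99.31228362345627
[ 0.60190032 -0.14053898] 9.141449817136673 12.281963348388672 11.792796
in tray (image) [[-0.00011081 -0.00573007]
 [-0.00088758 -0.04744201]]
in tray (tcp) [[-0.0001927  -0.00560155]
 [-0.00092566 -0.04792262]]
```

Emit:
drive_tool(deltas="80 -10 45 20 0; 80 -20 90 40 0; 80 -30 135 50 0; 80 -40 180 50 0; 80 -50 225 50 0; 80 -60 270 50 0; 80 -72 315 50 -0.03; 80 -84 360 50 -0.06; 80 -96 405 50 -0.09; 80 -108 450 50 -0.1; 80 -120 490 50 -0.1; 80 -123 504 50 -0.1")

```text
time_s: 19.8
position: [0.4873, 0.2222, 0.2385]
tcp_rot: [[-0.066, 0.998, -0.005], [0.998, 0.066, 0.0], [0.001, -0.005, -1.0]]
force: [0.5, 0.2, 0.7]
opening: 0.916
grasp_force: 0.0
```

Emit:
drive_tool(deltas="80 0 0 0 0; 80 0 0 0 0; 80 0 0 0 0")

```text
time_s: 20.1
position: [0.4918, 0.2167, 0.2396]
tcp_rot: [[-0.059, 0.998, -0.001], [0.998, 0.059, -0.001], [-0.001, -0.001, -1.0]]
force: [-0.5, 1.3, -0.8]
opening: 0.92
grasp_force: 0.0
```

Run:
```python
from h import *
m=imaging.camera_model('wrist');p=imaging.capture('wrist');np.savez('pics/w6.npz',p=p,**m)
print(bot.read_state()['position'])
cv2.imwrite('pics/w6.png',cv2.resize(p[:260,120:440,::-1],None,fx=2.3,fy=2.3,interpolation=cv2.INTER_CUBIC)[:600])
```

```text
[0.4919922  0.21659141 0.23972742]
```

View pics/w6.png

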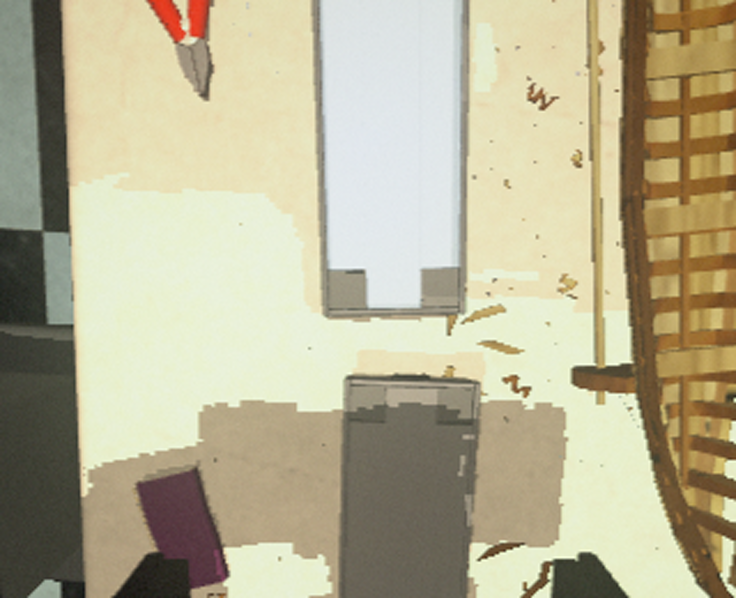

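Near end of the cover: top corners (328,310) and (461,308), recesses centred at (347,290) and (440,288). The long box far end is at (345–478, 380).

Run:
```python
from h import *
m,p=load('pics/w6.npz')
B=lambda uv,z:bp(m,raw(uv,2.3,(120,0)),z)
r=B([(347,290),(440,288)],.042);d=(r[1]-r[0])[:2];d/=np.hypot(*d);n=np.array([-d[1],d[0]])
print('rec',r,np.degrees(np.arctan2(d[1],d[0])),'centre',r[:,:2].mean(0)+.0645*n)
S=[((-.032,-.076,.042),(.032,-.076,.042)),((-.032,-.076,.042),(-.032,.05,.042)),((.032,-.076,.042),(.032,.05,.042))]
for r0 in (1,3,5):
    x,a,b=fit_lines(m,p,S,(.4955,.3425,np.radians(r0)));print(x[:2],np.degrees(x[2]),a,b)
S=[((-.032,.076,.0365),(.032,.076,.0365)),((-.032,-.01,.0365),(-.032,.076,.0365)),((.032,-.01,.0365),(.032,.076,.0365))]
x,a,b=fit_lines(m,p,S,(.5117,.161,np.radians(1.5)));print('long',x[:2],np.degrees(x[2]),a,b)
c=B([(328,310),(461,308),(466,5),(317,5)],.042);print(c)
```

```text
rec [[0.47783862 0.27630749 0.042     ]
 [0.51887795 0.27959927 0.042     ]] 4.585903953910381 centre [0.49320127 0.34224689]
[0.49350594 0.34108707] 4.244591402682128 12.844650268554688 10.238266
[0.49350932 0.34110413] 4.241058520070079 12.844908714294434 10.540444
[0.49351051 0.34109842] 4.229118500811973 12.844816207885742 9.763668
long [0.51213784 0.16385771] 1.465214787455905 12.517420768737793 10.685308
[[0.46982736 0.26713845 0.042     ]
 [0.52893038 0.27151147 0.042     ]
 [0.52019077 0.39134844 0.042     ]
 [0.45996665 0.38779521 0.042     ]]
```

Emit:
drive_tool(deltas="87 1 40 -30 0.015; 87 1 80 -60 0.015; 87 1 125 -90 0.015; 87 1 125 -130 0.015; 87 1 125 -165 0.015; 87 1 125 -165 0.015; 87 1 125 -165 0.015")

```text
time_s: 20.85
position: [0.4932, 0.3419, 0.0749]
tcp_rot: [[-0.073, 0.997, -0.001], [0.997, 0.073, -0.001], [-0.0, -0.001, -1.0]]
force: [-0.2, -0.2, 0.9]
opening: 0.999
grasp_force: 0.0
```

Emit:
drive_tool(deltas="87 0 0 -25 0; 87 0 0 -45 0; 87 0 0 -56 0; 87 0 0 -59 0; 87 0 0 -59 0; 58 0 0 -59 0; 58 0 0 -59 0; 58 0 0 -59 0; 58 0 0 -59 0; 58 0 0 -59 0; 58 0 0 -59 0; 58 0 0 -59 0")

```text
time_s: 22.05
position: [0.4929, 0.3432, 0.0165]
tcp_rot: [[-0.075, 0.997, 0.001], [0.997, 0.075, 0.0], [0.0, 0.001, -1.0]]
force: [-1.5, -0.5, 4.8]
opening: 0.732
grasp_force: 30.0
```

Emit:
drive_tool(deltas="58 0 0 0 0; 58 0 0 0 0; 58 0 0 20 0; 58 0 0 60 0; 58 0 0 110 0; 58 0 0 150 0; 58 0 0 150 0; 58 0 0 150 0")

```text
time_s: 22.85
position: [0.4924, 0.3429, 0.1662]
tcp_rot: [[-0.075, 0.997, 0.0], [0.997, 0.075, 0.0], [0.0, 0.0, -1.0]]
force: [0.0, -0.5, -1.8]
opening: 0.732
grasp_force: 30.0
```

Run:
```python
from h import *
s=bot.read_state();m=imaging.camera_model('wrist');p=imaging.capture('wrist');np.savez('pics/w7.npz',p=p,**m)
t=s['position'];R=s['tcp_rot'];print(t,R[:,1],s['opening'],s['force'])
cv2.imwrite('pics/w7.png',cv2.resize(p[:,:,::-1],(784,588),interpolation=cv2.INTER_CUBIC))
```

```text
[0.49236373 0.34288897 0.16624123] [9.97186174e-01 7.49633314e-02 4.82141130e-04] 0.7316298445533016 [ 0.04819664 -0.47437231 -1.80455927]
```

View pics/w7.png

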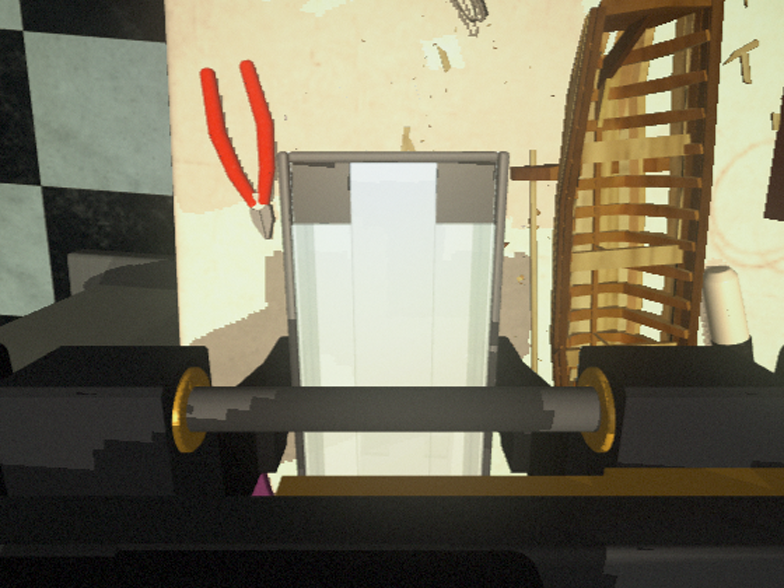

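Cover held squarely: far rim outer edge at row 153, inner at row 163, columns 283–508.

Run:
```python
from h import *
m,p=load('pics/w7.npz');s=bot.read_state();t=s['position'];R=s['tcp_rot']
q=bp(m,raw([(283,153),(508,153),(292,163),(499,163),(322,223),(465,223)],1.4,(0,0)),t[2]+.0255)
print(((q-t)@R).round(4))
print(p[95:170,200:300].mean((1,2)).round(0)[:35], 'rows 95..')
```

```text
[[ 0.0751 -0.0294 -0.0255]
 [ 0.0751  0.0327 -0.0257]
 [ 0.0724 -0.0271 -0.0255]
 [ 0.0724  0.0304 -0.0257]
 [ 0.0558 -0.0194 -0.0255]
 [ 0.0558  0.0216 -0.0256]]
[214. 213. 213. 213. 213. 212. 212. 212. 212. 211. 211. 210. 211. 131.
 124. 139. 144. 140. 134. 119. 101. 148. 169. 174. 182. 185. 185. 185.
 184. 183. 184. 183. 182. 182. 182.] rows 95..
```

Emit:
drive_tool(deltas="58 10 -42 0 0.01; 58 20 -84 0 0.02; 58 30 -126 0 0.03; 58 40 -168 0 0.04; 58 50 -210 0 0.05; 58 60 -252 0 0.06; 58 70 -294 0 0.07; 58 78 -336 0 0.08; 58 87 -378 0 0.084; 58 96 -420 0 0.084; 58 104 -460 0 0.084; 58 109 -483 0 0.084")

```text
time_s: 24.1
position: [0.6005, -0.143, 0.1628]
tcp_rot: [[-0.156, 0.988, -0.004], [0.988, 0.156, 0.001], [0.002, -0.004, -1.0]]
force: [-0.1, -0.1, -0.6]
opening: 0.731
grasp_force: 30.0
```

Emit:
drive_tool(deltas="58 0 0 -30 0; 58 0 0 -60 0; 58 0 0 -80 0; 58 0 0 -80 0; 58 0 0 -80 0; 58 0 0 -80 0")

```text
time_s: 24.7
position: [0.602, -0.1401, 0.0863]
tcp_rot: [[-0.159, 0.987, 0.001], [0.987, 0.159, -0.0], [-0.0, 0.001, -1.0]]
force: [0.5, -0.5, -0.1]
opening: 0.731
grasp_force: 30.0
```

Run:
```python
from h import *
s=bot.read_state();print(s['position'],s['tcp_rot'][:,1],np.degrees(np.arctan2(s['tcp_rot'][1,1],s['tcp_rot'][0,1])),s['opening'],s['force'])
```

```text
[ 0.6020013  -0.14007985  0.08626282] [9.87354809e-01 1.58525176e-01 5.00351919e-04] 9.121303680087488 0.7309721211862241 [ 0.54971798 -0.46630745 -0.13469322]
```

Emit:
drive_tool(deltas="58 0 0 -20 0; 58 0 0 -35 0; 58 0 0 -45 0; 58 0 0 -50 0; 58 0 0 -54 0; 58 0 0 -57 0; 58 0 0 -60 0; 58 0 0 -62 0; 58 0 0 -62 0")

```text
time_s: 25.6
position: [0.6018, -0.1401, 0.0244]
tcp_rot: [[-0.158, 0.987, 0.001], [0.987, 0.158, -0.0], [-0.0, 0.001, -1.0]]
force: [-0.4, 0.1, 1.3]
opening: 0.735
grasp_force: 30.0
```

Emit:
drive_tool(deltas="87 0 0 0 0; 87 0 0 0 0; 87 0 0 0 0; 87 0 0 0 0; 87 0 0 20 0; 87 0 0 60 0; 87 0 0 110 0; 87 -10 40 140 -0.03; 87 -25 90 140 -0.06; 87 -40 135 140 -0.1; 87 -55 180 140 -0.134; 87 -70 225 140 -0.134")

```text
time_s: 26.8
position: [0.5307, 0.0866, 0.1643]
tcp_rot: [[-0.024, 1.0, 0.001], [1.0, 0.024, 0.0], [0.0, 0.001, -1.0]]
force: [0.3, -0.3, 0.3]
opening: 1.0
grasp_force: 0.0
```

Emit:
drive_tool(deltas="87 -10 40 0 0; 87 -20 77 0 0; 87 -20 77 -40 0; 87 -20 77 -70 0; 87 -20 77 -70 0; 87 -20 77 -70 0")

```text
time_s: 27.4
position: [0.5115, 0.1619, 0.094]
tcp_rot: [[-0.025, 1.0, -0.001], [1.0, 0.025, -0.0], [-0.0, -0.001, -1.0]]
force: [0.2, 0.3, 0.4]
opening: 0.997
grasp_force: 0.0
```

Emit:
drive_tool(deltas="87 0 0 -30 0; 87 0 0 -55 0; 87 0 0 -70 0; 87 0 0 -78 0; 87 0 0 -78 0; 58 0 0 -78 0; 58 0 0 -78 0; 58 0 0 -78 0; 58 0 0 -78 0; 58 0 0 -78 0; 58 0 0 -78 0; 58 0 0 -78 0")

```text
time_s: 28.6
position: [0.512, 0.162, 0.0166]
tcp_rot: [[-0.025, 1.0, 0.001], [1.0, 0.025, 0.0], [0.0, 0.001, -1.0]]
force: [0.0, -0.1, 5.1]
opening: 0.731
grasp_force: 30.0
```

Emit:
drive_tool(deltas="58 0 0 0 0; 58 0 0 0 0; 58 0 0 0 0")

```text
time_s: 28.9
position: [0.512, 0.162, 0.0166]
tcp_rot: [[-0.025, 1.0, 0.001], [1.0, 0.025, 0.0], [0.0, 0.001, -1.0]]
force: [-0.7, 0.5, 5.6]
opening: 0.729
grasp_force: 30.0
```

Emit:
drive_tool(deltas="58 0 0 20 0; 58 0 0 60 0; 58 0 0 110 0; 58 0 0 150 0; 58 0 0 150 0; 58 0 0 150 0")

```text
time_s: 29.5
position: [0.5114, 0.162, 0.1664]
tcp_rot: [[-0.025, 1.0, 0.001], [1.0, 0.025, 0.0], [0.0, 0.001, -1.0]]
force: [-0.0, -0.6, -1.8]
opening: 0.727
grasp_force: 30.0
```

Run:
```python
from h import *
s=bot.read_state();m=imaging.camera_model('wrist');p=imaging.capture('wrist');np.savez('pics/w8.npz',p=p,**m)
t=s['position'];R=s['tcp_rot'];print(t,R[:,1],s['opening'],s['force'])
cv2.imwrite('pics/w8.png',cv2.resize(p[:260,120:440,::-1],None,fx=2.3,fy=2.3,interpolation=cv2.INTER_CUBIC))
```

```text
[0.51142712 0.16198114 0.16643001] [9.99684567e-01 2.50953231e-02 9.95123857e-04] 0.7266089592096294 [-0.02503051 -0.59684448 -1.82296256]
```

View pics/w8.png

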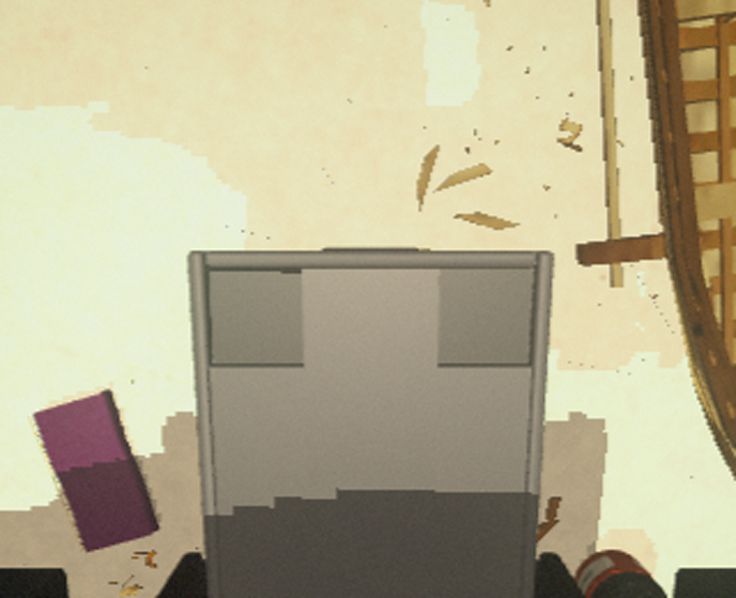

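Box held squarely: far rim outer edge at row 252, inner at row 268, recess edge at row 365.

Run:
```python
from h import *
m,p=load('pics/w8.npz');s=bot.read_state();t=s['position'];R=s['tcp_rot']
q=bp(m,raw([(190,252),(552,252),(209,268),(532,268),(255,365),(485,365)],2.3,(120,0)),t[2]+.0199)
print(((q-t)@R).round(4))
```

```text
[[ 0.0748 -0.0305 -0.0198]
 [ 0.0748  0.0327 -0.02  ]
 [ 0.0721 -0.0273 -0.0199]
 [ 0.0721  0.0294 -0.02  ]
 [ 0.0551 -0.0199 -0.0199]
 [ 0.0551  0.0218 -0.02  ]]
```

Emit:
drive_tool(deltas="58 12 -40 0 0.02; 58 24 -80 0 0.04; 58 36 -120 0 0.06; 58 48 -160 0 0.08; 58 60 -200 0 0.1; 58 72 -240 0 0.12; 58 84 -280 0 0.134; 58 90 -302 0 0.134; 58 90 -302 -30 0.134; 58 90 -302 -60 0.134; 58 90 -302 -60 0.134; 58 90 -302 -60 0.134")

```text
time_s: 30.75
position: [0.6003, -0.139, 0.1044]
tcp_rot: [[-0.159, 0.987, -0.004], [0.987, 0.159, 0.002], [0.003, -0.004, -1.0]]
force: [0.6, 0.5, -1.2]
opening: 0.731
grasp_force: 30.0
```

Emit:
drive_tool(deltas="58 0 0 0 0; 58 0 0 0 0; 58 0 0 0 0")

```text
time_s: 31.05
position: [0.6024, -0.14, 0.1074]
tcp_rot: [[-0.159, 0.987, 0.002], [0.987, 0.159, -0.001], [-0.001, 0.002, -1.0]]
force: [0.1, 0.4, -0.7]
opening: 0.73
grasp_force: 30.0
```

Emit:
drive_tool(deltas="58 0 0 -15 0; 58 0 0 -28 0; 58 0 0 -36 0; 58 0 0 -36 0; 58 0 0 -36 0; 58 0 0 -36 0")

```text
time_s: 31.65
position: [0.6019, -0.1402, 0.0701]
tcp_rot: [[-0.158, 0.987, 0.001], [0.987, 0.158, -0.0], [-0.0, 0.001, -1.0]]
force: [0.1, -0.3, -0.8]
opening: 0.728
grasp_force: 30.0
```

Aligned within 0.6 mm. I'll lower it the last 7.5 mm.

Emit:
drive_tool(deltas="58 0 0.5 -3 0; 58 0 0.5 -5 0; 58 0 0.5 -6 0; 58 0 0.5 -7 0; 58 0 0.5 -7.5 0; 58 0 0.5 -7.5 0; 58 0 0.5 -7.5 0")

```text
time_s: 32.35
position: [0.6016, -0.1395, 0.0627]
tcp_rot: [[-0.158, 0.987, 0.0], [0.987, 0.158, -0.0], [-0.0, 0.0, -1.0]]
force: [-1.3, 0.6, -0.3]
opening: 0.731
grasp_force: 30.0
```

Emit:
drive_tool(deltas="87 0 0 0 0; 87 0 0 0 0; 87 0 0 0 0; 87 0 0 0 0; 87 0 0 0 0; 87 0 0 20 0; 87 0 0 60 0; 87 0 0 110 0; 87 -20 -40 150 0; 87 -50 -80 170 0; 87 -80 -125 170 0; 87 -110 -170 170 0")

```text
time_s: 33.55
position: [0.5026, -0.2941, 0.2339]
tcp_rot: [[-0.16, 0.987, 0.003], [0.987, 0.16, -0.002], [-0.003, 0.002, -1.0]]
force: [0.2, -0.6, -0.8]
opening: 0.998
grasp_force: 0.0
```

Emit:
drive_tool(deltas="87 -30 -40 0 0; 87 -60 -80 0 0; 87 -60 -80 0 0; 87 -60 -80 0 0; 87 -60 -80 0 0")

```text
time_s: 34.05
position: [0.4433, -0.3716, 0.232]
tcp_rot: [[-0.159, 0.987, 0.0], [0.987, 0.159, 0.001], [0.001, 0.0, -1.0]]
force: [0.8, 0.8, -0.9]
opening: 1.001
grasp_force: 0.0
```

Run:
```python
from h import *
a=imaging.capture('scene')[120:260,220:400,::-1];b=imaging.capture('side')[120:260,230:410,::-1]
cv2.imwrite('pics/end.png',np.vstack([cv2.resize(x,(385,300),interpolation=cv2.INTER_CUBIC) for x in(a,b)]) if 0 else np.hstack([cv2.resize(x,(398,310),interpolation=cv2.INTER_CUBIC) for x in(a,b)]))
print(bot.read_state()['position'])
```

```text
[ 0.44377048 -0.37111575  0.23203101]
```

View pics/end.png

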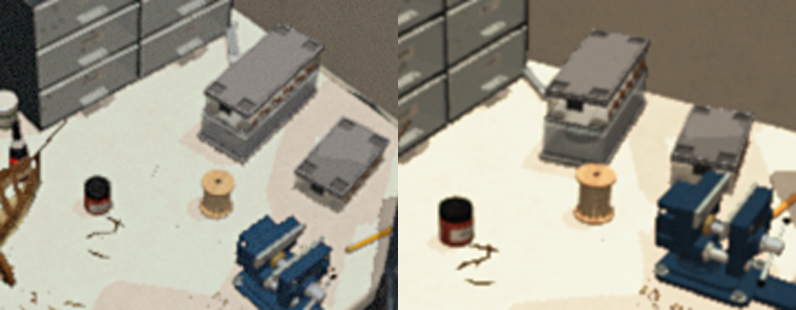

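The stack stands level: box on cover on tray at (262,95) left and (595,95) right. The stout spool, tall pot and short box are where they were. I'm handing it in.

```bash
python3 -c "
from rig import bot
print(bot.hand_in())"
```

```text
the job is handed in; nothing more can be done
None
```

I packed the kit and handed the job in at about 34 s: spools and pot in their bays, cover down on the tray, long box stacked on it. The last pictures show the stack level and the other pieces unmoved, but the hand-in returned no verdict.

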